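# Set the platen height of the leather press with the setting gauge

### The arm

A 6-joint arm with a two-finger parallel gripper is mounted at the origin on the work surface. World frame = base frame: x ahead of the robot, y to its left, z up, the work surface at z = 0. Lengths are in m, angles in degrees, forces in N, time in s.
With the tool pointing down it reaches from about 0.35 to 0.95 m from the base axis. Payload 17.4 kg.
Tool frame: the origin (TCP) lies on the mounting face of the last link; the fingertips stand 186 mm ahead of it and the grasp point (between the pads) lies 167 mm ahead of it; z points along the fingers, y is the line along which they close (so a half turn about z gives the same grasp; the last joint's range is limited). The gripper opens to 93 mm and grips with 3 to 60 N. Pads are 15 mm wide; open, the fingers measure 128 mm over their backs; the gripper's body (75 mm by 188 mm) begins 65 mm behind the grasp point.
Start: joints at [-75.963, 6.646, 82.598, -0, 90.757, -2.166], TCP at [0.188, -0.648, 0.405] pointing down, gripper open.
Joint ranges: [-162.19, 162.19], [-47.58, 125.68], [4.15, 143.07], [-65.23, 245.23], [0.69, 171.88], [-170.13, 170.13]. Speed limits (degrees/s): [108.29, 108.29, 127.2, 180, 180, 180].

### API

Orientations are given as a 3x3 rotation matrix whose columns are the frame's x, y, z axes.
In Python, from workcell import * gives the robot as it stands. The module is installed in compiled form; this text tells all that it offers.
- The arm moves only by the tool jog_arm, never from a script. Its argument "deltas" is a list that holds one entry, the list of rows, each a list of 7 numbers: the turn, a rotation vector about the tool's x, y, z in rad, then the shift along the tool's x, y, z in m, then the finger opening in m, from 0 to 0.093. A call has 1 to 10 rows; each row is the pose to reach, as a shift and turn from the pose commanded when the call began, along the tool's axes at that moment; what a row does not reach only later rows make up. A row lasts 1/12 s, in which the tool goes at most 41.7 mm and 7.16 degrees, less where a joint would pass 70% of its speed; a pose out of reach is approached as far as the arm can. A call with a gripper value outside its range is refused whole. The fingers move at their own pace and stop on an object; the grip force is fixed at half the most. Time passes only in rows, so rows that repeat a pose let the fingers close. It gives the time, the measured TCP pose, the force, the opening and the grip force at its end, in the units of the state.
- state(): the state, without advancing time (a new reading comes with each control period).
- camera(name): name is "scene" or "top" or "wrist"; returns (picture, depth): 384x512x3 uint8, blue, green, red; 384x512 float32, m along the optical axis (not along the pixel's ray), 0 where there is no reading.
- camera_model(name): a dict with "camera_matrix" (3x3 intrinsics, pixels), "eye" and "orientation" of the camera in the world. Camera axes: x right, y down, z forward; pixel columns grow to the right and rows downward; lengths in m; the calibration is good to about 2 mm. A picture is of the moment at which its call begins: read the wrist's pose just before it. camera_model takes no time and is no camera call; for the wrist camera it gives the pose at the moment of the call.
- close_job(): hands the job in; it is judged then, once.
The state is a dict: "t": time; "joint_pos": joint angles; "qvel": joint speeds; "effort": joint torques, N m; "tool_pos": TCP position; "ee_rot": TCP orientation; "ft_force": force on the tool from outside, world axes, zero at the start; "ft_torque": the same for the moment, N m; "width": finger opening in m; "grip_force": force on a finger pad.
Only numpy, scipy, OpenCV 4.12 (cv2) and the standard library are available. Lean on these libraries where they do the work, as an engineer would, in place of code of your own. Each camera call takes 0.05 s, during which the arm holds its last target. There are 200 camera calls.

### The job

Set the height of the arbor press: slide the steel setting gauge along the press bed so that its blade goes under the raised platen, centred and square, until its stop bar is fully home against the platen's edge. Then lower the platen until it rests on the blade, and leave it there, without disturbing the other things on the bench.

Things in the scene. Friction and masses are not known exactly. Their poses are not given: they have to be found in the camera images.
- press: Dark cast-iron arbor press, bolted down. Origin on the bench top straight below the ram axis; x away from the robot, y from the ram to the column, z up; yaw within 0.25 rad. Its throat is open to -x, +x and -y: the blade goes in from the robot's side and moves along +x. Column at y +82 to +144 mm, x +-28. The lever is on the far (+x) cheek and points to -y.
- bed_top (a point): On the ram axis, on top of the press's flat steel bed plate, 60 mm above the bench. The bed runs from x -170 to +110 mm and y -85 to +60 mm about this point; axes as the press.
- head_front (a point): Middle of the front face of the press head, at the ram guide. The head overhangs the bed and platen at x +-28 mm, y -32 to +144 mm and z 165 to 250 mm in the press's axes; the ram (25 mm square) stands up through it to about 330 mm.
- platen_near_edge (a point): Middle of the lower edge of the platen on the robot's side. The platen is the square aluminium plate on the foot of the ram, 60 x 60 x 14 mm, 30 mm either side of the ram axis; axes as the press. At the start its underside is 13 mm above the bed.
- platen_underside (a point): Centre of the platen's underside, on the ram axis; axes as the press.
- ram (a joint): How far ram and platen have come down, m: 0 raised (13 mm gap over the bed), 0.007 when the platen rests on the 6 mm blade, 0.008 at its stop. Moved by the lever, 12 mm for each radian; friction holds it wherever it is left.
- lever (a joint): Angle of the press lever, rad: 0 at the start, when it points to the press's -y and rises 0.35 rad above level; grows as the lever is pressed down; about 0.58 with the platen resting on the blade, 0.667 at its end stop. A few newtons down on the grip move it; the force rises sharply once the platen is on the blade. It stays where it is left.
- lever_hub (a point): Axis of the lever, in the middle of its hub: 47 mm in x, 24.5 mm in y and 210 mm in z from the press origin. The lever turns about the press's x axis.
- lever_grip (a point): Middle of the lever's black cylindrical grip (26 mm thick, 85 mm long), 160 mm from the hub; it starts 265 mm above the bench and ends about 173 mm above it, almost straight below. Its top side is 13 mm above this point and is free to be pressed down.
- gauge: Loose steel setting gauge flat on the bed, 0.33 kg, 100 mm long: blade 6 thick, 44 wide, 50 long; stop bar 12 long, 64 wide, 22 tall; then a tail 6 thick, 52 wide with a turned-up end tab. Origin: underside, middle of the stop bar's front face (shoulder); x to the blade tip, z up. Home: shoulder on the platen's near edge, so origin 30 mm short of the ram axis in x, y 0, heading as the press.
- gauge_tab (a point): Middle of the back face of the turned-up tab at the tail of the gauge, 50 mm behind the gauge's origin and 15 mm above its underside. The tab is 64 mm wide, 30 mm tall and 8 mm thick; push here.
- blade_tip (a point): Middle of the blade's front end, 50 mm ahead of the gauge's origin, 3 mm above its underside.
- mallet: Bystander: poly-headed mallet lying on the bench, 220 mm long, head 48 mm thick.
- rivet_jar: Bystander: small glass jar with a steel cap, 48 mm in diameter, 50 mm tall.
- snap_anvil: Bystander: steel snap-setting anvil, a disc 40 mm in diameter and 14 mm tall, standing on the far front corner of the press bed.
- punch_pliers: Bystander: steel revolving hole punch pliers lying on the bench, 180 mm long.
- edge_tool: Bystander: wooden-handled edge tool lying on the bench, 140 mm long.
- pocket_knife: Bystander: folded pocket knife lying on the bench, 95 mm long.
Mind the look-alikes: they are no part of the job. What is shaped like the gauge but blue or brown is not meant.

How it is judged:
By the outcome, as a careful person would: the job done as asked, in the order asked, and still so for the second after the job is handed in, with the robot touching nothing.
It also fails if it takes over 48 s, if anything falls off the work surface, if the arm or the gripper's body presses on something with over 40 N, if the wrist force passes 120 N, or if a joint passes its speed limit or range.

## Working session

There is one attempt and no reset: what is moved stays moved. The work goes in short steps, Python scripts to look and compute and a tool call to move; the robot and the scene stay as the last step left them, time stands still between calls to the robot, and variables do not carry over. Pictures are saved under pics/ and viewed, at most 10 in all, crops included, and the job is handed in when it is done.

Besides the shell and the picture viewer there is one more tool, called after ">>>" as name([rows], argument=value, ...), one row to a line, values as JSON. jog_arm: Moves the arm, as the interface text tells. Its arguments: {"type":"object","properties":{"deltas":{"type":"array","items":{"type":"array","items":{"type":"array","items":{"type":"number"}}}}},"required":["deltas"]}

```bash
mkdir -p pics
python3 - <<'E'
from workcell import *
import cv2,numpy as np
for n in("scene","top"):
    p,d=camera(n);m=camera_model(n);np.savez(f"{n}0.npz",p=p,d=d,K=m["camera_matrix"],e=m["eye"],R=m["orientation"])
    cv2.imwrite(f"pics/{n}0.png",p);print(n,m)
s=state();print(s["t"],s["tool_pos"],s["ee_rot"])
E
```

```text
scene {'camera_matrix': array([[437.19294939,   0.        , 245.98452642],
       [  0.        , 437.19294939, 193.37239897],
       [  0.        ,   0.        ,   1.        ]]), 'eye': array([ 1.14498032, -0.46476537,  0.72452129]), 'orientation': array([[ 0.59048055,  0.4661728 , -0.65879863],
       [ 0.806997  , -0.35057154,  0.4752425 ],
       [-0.00941092, -0.81226998, -0.58320573]])}
top {'camera_matrix': array([[432.89927171,   0.        , 254.21539592],
       [  0.        , 432.89927171, 195.75592968],
       [  0.        ,   0.        ,   1.        ]]), 'eye': array([ 0.4271363 , -0.02067349,  1.24332052]), 'orientation': array([[-0.02329032, -0.99503534,  0.09675867],
       [-0.99962342,  0.02177365, -0.01670129],
       [ 0.01451158, -0.09711121, -0.99516774]])}
0.1 [ 0.18834649 -0.64819646  0.40409784] [[ 9.60279855e-01  2.79038590e-01 -2.56154722e-04]
 [ 2.79038706e-01 -9.60279367e-01  9.68554008e-04]
 [ 2.42838504e-05 -1.00155998e-03 -9.99999498e-01]]
```

View pics/scene0.png

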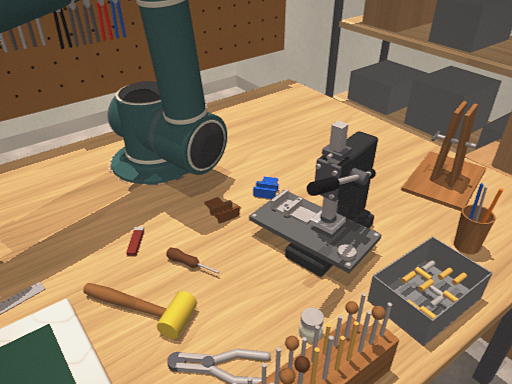

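View pics/top0.png

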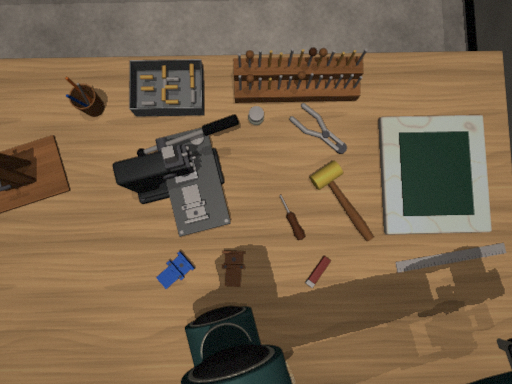

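Top view: press around (190,170), with the gauge on the bed near (193,205) and the lever grip at (222,126). The blue look-alike is at (175,270) and the brown one at (233,267). Next I measure using depth.

```bash
cat > h.py <<'E'
import cv2,numpy as np
def load(n):
    f=np.load(n); return [f[k] for k in("p","d","K","e","R")]
def cloud(d,K,e,R):
    v,u=np.mgrid[:d.shape[0],:d.shape[1]]
    c=np.stack([(u-K[0,2])/K[0,0]*d,(v-K[1,2])/K[1,1]*d,d],-1)
    return c@R.T+e
def plane(uv,z,K,e,R):
    uv=np.atleast_2d(uv).astype(float)
    r=np.c_[(uv[:,0]-K[0,2])/K[0,0],(uv[:,1]-K[1,2])/K[1,1],np.ones(len(uv))]@R.T
    return e+r*((z-e[2])/r[:,2])[:,None]
E
python3 - <<'E'
from h import *
p,d,K,e,R=load("top0.npz");W=cloud(d,K,e,R)
print("bench z",np.median(W[300:340,300:340,2]))
sl=np.s_[100:245,105:250]
c=cv2.resize(p[sl],None,fx=4,fy=4,interpolation=cv2.INTER_CUBIC)
z=W[...,2][sl];h=cv2.applyColorMap(np.clip(z/0.34*255,0,255).astype(np.uint8),cv2.COLORMAP_JET)
cv2.imwrite("pics/topcrop.png",c)
m=((W[...,2]>.05)&(W[...,2]<.07)).astype(np.uint8);m[:,:110]=0;m[:,250:]=0;m[:100]=0;m[245:]=0
n,l,s,_=cv2.connectedComponentsWithStats(m);i=1+s[1:,4].argmax();print(s[i],np.median(W[l==i][:,2]))
P=W[l==i];r=cv2.minAreaRect(P[:,:2].astype(np.float32));print(r,cv2.boxPoints(r))
sl2=np.s_[185:230:2,176:214:2]; print((W[...,2][sl2]*1000).round().astype(int))
E
```

```text
bench z -0.0004745582767849976
[ 145  134   86  102 3438] 0.05982202583595486
((0.571821928024292, 0.15444783866405487), (0.2579271197319031, 0.20475280284881592), 13.215189933776855) [[0.42286935 0.2246309 ]
 [0.46967772 0.02530031]
 [0.72077453 0.08426477]
 [0.67396617 0.28359535]]
[[  61   61   59   60   57   55   62   58   62   68   64   57   55   61
    64   60   60   59   61]
 [  60   60   63   59   64   65   65   63   66   66   65   64   60   58
    58   58   61   55   56]
 [  57   56   57   64   69   67   67   66   63   62   64   67   60   62
    58   59   66   63   61]
 [  63   55   62   59   65   64   64   66   66   66   64   62   57   62
    53   60   59   59   61]
 [  57   60   60   60   64   64   61   65   69   66   65   64   56   59
    60   56   59   60   58]
 [  60   61   60   58   67   64   68   68   67   67   68   61   61   60
    56   61   58   55   61]
 [  60   57   59   58   66   66   67   70   66   69   67   64   67   62
    59   58   59   57   64]
 [  59   57   60   60   65   63   68   63   65   64   67   61   62   63
    60   59   59   60   58]
 [  61   56   6
[... 785 characters left out ...]
 [  62   63   62   62   64   60   69   66   61   63   67   91   88   91
    92   90   91   61   59]
 [  60   55   61   59   65   59   62   87   88   91   94   85   89   92
    70   60   59   57   55]
 [  59   57   60   59   59   97   89   89   89   87   72   59   60   56
    61   58   59   59   56]
 [  58   60   57   54   59   91   73   62   65   62   63   62   62   61
    58   59   59   60   59]
 [  -1   62   61   57   58   57   59   63   63   64   62   56   60   60
    59   61   60   64   63]
 [  -1   64   56   60   59   60   57   62   57   60   59   57   63   62
    60   61   63   59   60]
 [  -1   56   62   57   61   57   56   62   60   58   60   58   59   59
    56   52   -2   -2    2]]
```

View pics/topcrop.png

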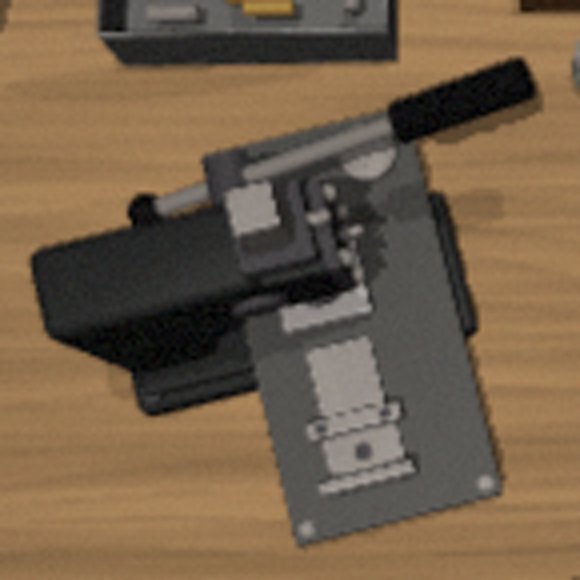

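The crop shows the press yawed about 13°. The gauge's tab is at crop (367,478), its stop bar at (355,420), its blade ahead of that, and the platen edge at (327,318). Now I fit the press and gauge frames.

Run:
```python
from h import *
p,d,K,e,R=load("top0.npz");W=cloud(d,K,e,R);Z=cv2.medianBlur(W[...,2].astype(np.float32),3)
def xf(P,o,yaw):
    c,s=np.cos(yaw),np.sin(yaw);return (P-o)@np.array([[c,-s],[s,c]])
def line(pts): # total LSQ, robust
    vx,vy,x,y=cv2.fitLine(pts.astype(np.float32),cv2.DIST_HUBER,0,.001,.001).ravel();return np.array([x,y]),np.degrees(np.arctan2(vy,vx))
# bed mask by depth; edges in rough frame
y0=np.radians(13.2);o=np.array([.595,.16])
m=((Z>.04)&(Z<.5)).astype(np.uint8);m[:100]=0;m[245:]=0;m[:,:105]=0;m[:,260:]=0
cs,_=cv2.findContours(m,cv2.RETR_EXTERNAL,cv2.CHAIN_APPROX_NONE);c=max(cs,key=len).reshape(-1,2)
B=plane(c,.06,K,e,R)[:,:2];L=xf(B,o,y0)
print("x range",L.min(0),L.max(0))
xmin=np.percentile(L[:,0],3)
near=B[(abs(L[:,0]-xmin)<.006)&(abs(L[:,1]+.01)<.06)]
P,a=line(near);print("near",len(near),a-90,xf(P,o,y0))
for lo,hi,n in((-.12,-.07,"right"),(.04,.075,"left")):
    q=(L[:,1]>lo)&(L[:,1]<hi)&(L[:,0]>xmin+.01)&(L[:,0]<xmin+.09)
    P,a=line(B[q]);print(n,q.sum(),a,xf(P,o,y0))
# gauge parts: bright mask on bed
g=cv2.cvtColor(p,cv2.COLOR_BGR2GRAY);hsv=cv2.cvtColor(p,cv2.COLOR_BGR2HSV)
roi=np.zeros_like(g);roi[180:226,178:212]=1
print("grays bed/gauge",g[215,170:230:3],g[195,180:210:2])
bm=((g>115)&(roi>0)).astype(np.uint8)
zz=(Z>.0735)&(roi>0)
for n,mask,z in(("tab",zz&(Z>.0865)&(np.mgrid[:384,:512][0]>211),.09),("bar",zz&(np.mgrid[:384,:512][0]<212),.082)):
    q=np.argwhere(mask)[:,::-1];w=plane(q,z,K,e,R)[:,:2];r=cv2.minAreaRect(w.astype(np.float32));print(n,len(q),r,line(w),w.mean(0))
```

```text
x range [-0.15322749 -0.19337336] [0.1399485  0.17440847]
near 40 -167.45134 [-0.15176029 -0.01247778]
right 28 12.974581 [-0.1051698  -0.10129074]
left 26 12.760702 [-0.09579387  0.04107911]
grays bed/gauge [116 106  83  84  87  82 148 144 138 140 138 108 117  66  90  91  89  85
  93  88] [ 81  85 145 150 148 145 141 144 140 145  65  84  85  86  84]
tab 68 ((0.4808931350708008, 0.11484494805335999), (0.007752492092549801, 0.06287778913974762), 12.805426597595215) (array([0.48104042, 0.11478981], dtype=float32), np.float32(-76.280495)) [0.48104042 0.11478981]
bar 135 ((0.5515812635421753, 0.12814465165138245), (0.08106400817632675, 0.06325312703847885), 8.2787504196167) (array([0.5310879, 0.1293145], dtype=float32), np.float32(29.771809)) [0.53108788 0.1293145 ]
```

Run:
```python
from h import *
p,d,K,e,R=load("top0.npz");W=cloud(d,K,e,R);Z=cv2.medianBlur(W[...,2].astype(np.float32),3)
yr=np.radians(13.2);o=np.array([.595,.16]);M=lambda a:np.array([[np.cos(a),-np.sin(a)],[np.sin(a),np.cos(a)]])
ym=np.radians(12.75)
n0=o+M(yr)@[-.1530,-.01248]; mid=o+M(yr)@[-.1005,-.0301]
x=M(ym)[:,0];y=M(ym)[:,1]
O=x*(n0@x+.170)+y*(mid@y+.0125);print("press O",O)
tp=lambda P:(P-O)@M(ym)
v,u=np.mgrid[:384,:512];uv=np.c_[u.ravel(),v.ravel()]
g=cv2.cvtColor(p,cv2.COLOR_BGR2GRAY).ravel();Zr=Z.ravel()
L=tp(plane(uv,.082,K,e,R)[:,:2])
q=(Zr>.0745)&(Zr<.087)&(L[:,0]>-.13)&(L[:,0]<-.06)&(abs(L[:,1])<.06)
for n,q,z in(("bar",q,.082),("tab",(Zr>.08)&(Zr<.1)&(L[:,0]>-.16)&(L[:,0]<-.125)&(abs(L[:,1])<.06),.09)):
    w=tp(plane(uv[q],z,K,e,R)[:,:2]);r=cv2.minAreaRect(w.astype(np.float32));pc=np.polyfit(w[:,1],w[:,0],1)
    print(n,q.sum(),r,"mean",w.mean(0),"yawrel",-np.degrees(np.arctan(pc[0])))
# blade: rows bright on z .066
L=tp(plane(uv,.066,K,e,R)[:,:2]);gs=g
for xs in np.arange(-.075,-.03,.005):
    q=(abs(L[:,0]-xs)<.003)&(abs(L[:,1])<.045)&(g>118);print("blade x%.3f y %.4f..%.4f"%(xs,*np.percentile(L[q,1],[2,98])) if q.sum()>5 else (xs,q.sum()))
# platen top near edge
q=(Zr>.078)&(Zr<.098)
L=tp(W.reshape(-1,3)[:,:2]);q&=(L[:,0]>-.06)&(L[:,0]<0)&(abs(L[:,1])<.05);print("platen",q.sum(),np.percentile(L[q],[1,5,50,95,99],axis=0),np.median(Zr[q]))
# lever grip: high, dark, y<-.08
P3=W.reshape(-1,3);q=(Zr>.2)&(Zr<.32)&(L[:,1]<-.08)&(L[:,1]>-.2)&(L[:,0]>0)&(L[:,0]<.12)
for ys in np.arange(-.18,-.08,.01):
    k=q&(abs(L[:,1]-ys)<.005)
    if k.sum()>3:print("grip y%.3f n%d x %.3f..%.3f ztop %.3f"%(ys,k.sum(),L[k,0].min(),L[k,0].max(),np.percentile(P3[k,2],80)))
```

```text
press O [0.61573929 0.14583956]
bar 110 ((-0.09895502030849457, -0.0001902468502521515), (0.012438644655048847, 0.0628761276602745), 0.13221055269241333) mean [-0.09876174  0.00039003] yawrel 0.2309698384997735
tab 76 ((-0.13868476450443268, -0.0004704669117927551), (0.008398814126849174, 0.06287778168916702), 0.05545492842793465) mean [-0.13857593 -0.0001514 ] yawrel 1.1035824266942413
blade x-0.075 y -0.0198..0.0205
blade x-0.070 y -0.0190..0.0208
blade x-0.065 y -0.0191..0.0202
blade x-0.060 y -0.0188..0.0216
blade x-0.055 y -0.0190..0.0203
blade x-0.050 y -0.0196..0.0217
blade x-0.045 y -0.0183..0.0212
(np.float64(-0.039999999999999966), np.int64(1))
(np.float64(-0.03499999999999996), np.int64(0))
platen 145 [[-0.02994711 -0.03345989]
 [-0.02930423 -0.02779162]
 [-0.02159499 -0.00097254]
 [-0.01427976  0.02754561]
 [-0.01193199  0.02963182]] 0.08615755
grip y-0.160 n40 x 0.035..0.060 ztop 0.287
grip y-0.150 n50 x 0.036..0.059 ztop 0.286
grip y-0.140 n51 x 0.035..0.060 ztop 0.283
grip y-0.130 n49 x 0.036..0.059 ztop 0.280
grip y-0.120 n48 x 0.035..0.060 ztop 0.276
grip y-0.110 n50 x 0.035..0.060 ztop 0.272
grip y-0.100 n47 x 0.035..0.059 ztop 0.268
grip y-0.090 n49 x 0.035..0.059 ztop 0.266
```

```bash
cat >> h.py <<'E'
from scipy.spatial.transform import Rotation as Ro
O=np.array([.61574,.14584,0]);YAW=12.75
RP=Ro.from_euler('z',YAW,degrees=True).as_matrix()
def go(local,tilt,tip=.167,spin=0):
    "delta to put the point `tip` ahead of TCP at local (press axes), tilted back"
    from workcell import state
    s=state();t=np.radians(tilt);c,n=np.cos(t),np.sin(t)
    T=RP@np.array([[c,0,n],[0,-1,0],[n,0,-c]])@Ro.from_euler('z',spin,degrees=True).as_matrix()
    pos=O+RP@np.array(local)-T[:,2]*tip
    A=np.array(s["ee_rot"]);p=np.array(s["tool_pos"])
    print("t",s["t"],"now local",(RP.T@(p+A[:,2]*tip-O)).round(4),"F",(RP.T@np.array(s["ft_force"])).round(1),"w",s["width"])
    print("turn",Ro.from_matrix(A.T@T).as_rotvec().round(4),"shift",(A.T@(pos-p)).round(4),"target",pos.round(3))
E
python3 -c "
from h import *
go([-.1386,0,.16],12)"
```

```text
t 0.1 now local [-0.5921 -0.68    0.2371] F [1.2 0.  0.8] w 0.09322380238745971
turn [-0.0073  0.2094  0.0599] shift [ 0.459  -0.6536  0.0814] target [0.447 0.108 0.323]
```

>>> jog_arm([
  [[-0.007,0.209,0.06,0.459,-0.654,0.081,0.093],[-0.007,0.209,0.06,0.459,-0.654,0.081,0.093],[-0.007,0.209,0.06,0.459,-0.654,0.081,0.093],[-0.007,0.209,0.06,0.459,-0.654,0.081,0.093],[-0.007,0.209,0.06,0.459,-0.654,0.081,0.093],[-0.007,0.209,0.06,0.459,-0.654,0.081,0.093],[-0.007,0.209,0.06,0.459,-0.654,0.081,0.093],[-0.007,0.209,0.06,0.459,-0.654,0.081,0.093],[-0.007,0.209,0.06,0.459,-0.654,0.081,0.093],[-0.007,0.209,0.06,0.459,-0.654,0.081,0.093]],
])

```text
t: 0.93
tool_pos: [0.3222, -0.2541, 0.3623]
ee_rot: [[0.954, 0.22, 0.203], [0.215, -0.976, 0.045], [0.208, 0.001, -0.978]]
ft_force: [0.6, 0.1, -0.1]
width: 0.0928
grip_force: 0.0
```

```bash
python3 -c "
from h import *
go([-.1386,0,.16],12)"
```

```text
t 0.9333 now local [-0.3399 -0.3254  0.1989] F [ 0.6 -0.1 -0.1] w 0.09276071189454525
turn [ 0.0009  0.0001 -0.0006] shift [ 0.1885 -0.3255  0.0796] target [0.447 0.108 0.323]
```

>>> jog_arm([
  [[0,0,0,0.188,-0.325,0.08,0.093],[0,0,0,0.188,-0.325,0.08,0.093],[0,0,0,0.188,-0.325,0.08,0.093],[0,0,0,0.188,-0.325,0.08,0.093],[0,0,0,0.188,-0.325,0.08,0.093],[0,0,0,0.188,-0.325,0.08,0.093],[0,0,0,0.188,-0.325,0.08,0.093],[0,0,0,0.188,-0.325,0.08,0.093],[0,0,0,0.188,-0.325,0.08,0.093],[0,0,0,0.188,-0.325,0.08,0.093]],
])

```text
t: 1.77
tool_pos: [0.4467, 0.1096, 0.3222]
ee_rot: [[0.954, 0.224, 0.201], [0.219, -0.975, 0.047], [0.207, -0.0, -0.978]]
ft_force: [0.7, -0.9, -0.4]
width: 0.093
grip_force: 0.0
```

```bash
python3 -c "
from h import *
from workcell import *
go([-.1386,0,.086],12)
p,d=camera('wrist');m=camera_model('wrist');cv2.imwrite('pics/w1.png',p);np.savez('w1.npz',p=p,d=d,K=m['camera_matrix'],e=m['eye'],R=m['orientation'])"
```

```text
t 1.7667 now local [-0.1384  0.0022  0.1588] F [ 0.5 -1.  -0.4] w 0.09304470544211298
turn [-0.001   0.0013  0.0034] shift [-0.0155  0.002   0.0712] target [0.447 0.108 0.249]
```

View pics/w1.png

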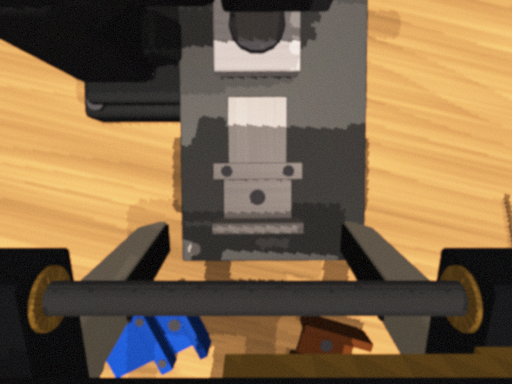

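The wrist view shows the gauge square to the platen: the tab is centred at (258,229), the bar at (258,171) and the platen at (257,45). The fingers straddle it evenly. I'll check the tab position from this view.

```bash
python3 -c "
from h import *
p,d,K,e,R=load('w1.npz')
for n,uv,z in (('tab L/R back',[(213,231),(303,231)],.09),('bar top front',[(213,163),(302,163)],.082),('tip',[(228,97),(287,97)],.066),('platen low edge',[(213,74),(300,73)],.073)):
    P=plane(uv,z,K,e,R);print(n,((P-O)@RP).round(4).tolist())
"
```

```text
tab L/R back [[-0.1406, 0.0314, 0.09], [-0.1403, -0.0313, 0.09]]
bar top front [[-0.0932, 0.0323, 0.082], [-0.0929, -0.0312, 0.082]]
tip [[-0.0432, 0.0229, 0.066], [-0.043, -0.0215, 0.066]]
platen low edge [[-0.0282, 0.0333, 0.073], [-0.0272, -0.0301, 0.073]]
```

>>> jog_arm([
  [[0,0,0.003,-0.007,0.002,0.036,0.093],[0,0,0.003,-0.011,0.002,0.05,0.093],[0,0,0.003,-0.011,0.002,0.05,0.093]],
])

```text
t: 2.07
tool_pos: [0.4453, 0.1026, 0.2685]
ee_rot: [[0.956, 0.218, 0.197], [0.213, -0.976, 0.044], [0.202, -0.0, -0.979]]
ft_force: [-0.5, -0.1, -1.1]
width: 0.0932
grip_force: 0.0
```

```bash
python3 -c "
from h import *
go([-.1386,.0005,.085],12)"
```

```text
t 2.0667 now local [-0.142  -0.0047  0.1049] F [-0.5 -0.  -1.1] w 0.09324505230004725
turn [ 0.0006  0.0058 -0.0031] shift [-0.0017 -0.0051  0.0202] target [0.447 0.108 0.248]
```

>>> jog_arm([
  [[0,0,0,0,0,0,0.093],[0,0,0,0,0,0,0.093]],
])

```text
t: 2.23
tool_pos: [0.4465, 0.1027, 0.2735]
ee_rot: [[0.955, 0.217, 0.204], [0.212, -0.976, 0.045], [0.209, 0.0, -0.978]]
ft_force: [-0.6, 1.1, -0.2]
width: 0.0932
grip_force: 0.0
```

```bash
python3 -c "
from h import *
go([-.1386,.0005,.085],12)"
```

```text
t 2.2333 now local [-0.1396 -0.0049  0.1102] F [-0.3  1.2 -0.2] w 0.09318013097780889
turn [ 0.0009 -0.0011 -0.0036] shift [-0.0041 -0.0052  0.0249] target [0.447 0.108 0.248]
```

>>> jog_arm([
  [[0,0,-0.003,-0.003,-0.005,0.012,0.093],[0,0,-0.003,-0.004,-0.005,0.024,0.093],[0,0,-0.003,-0.004,-0.005,0.024,0.093],[0,0,-0.003,-0.004,-0.005,0.024,0.093]],
])

```text
t: 2.57
tool_pos: [0.4461, 0.1084, 0.2469]
ee_rot: [[0.954, 0.221, 0.201], [0.216, -0.975, 0.045], [0.206, 0.001, -0.979]]
ft_force: [-0.0, -0.2, -0.8]
width: 0.0929
grip_force: 0.0
```

```bash
python3 -c "
from h import *
go([-.1386,.0005,.085],12)"
```

```text
t 2.5667 now local [-0.1393  0.0008  0.0835] F [-0.1 -0.2 -0.8] w 0.09293243382382521
turn [0.0006 0.0019 0.0003] shift [ 0.0007  0.0004 -0.0013] target [0.447 0.108 0.248]
```

>>> jog_arm([
  [[0,0,0,0,0,0,0.055],[0,0,0,0,0,0,0.055],[0,0,0,0,0,0,0.055],[0,0,0,0,0,0,0.055],[0,0,0,0,0,0,0.055],[0,0,0,0,0,0,0.055]],
])

```text
t: 3.07
tool_pos: [0.4463, 0.1083, 0.248]
ee_rot: [[0.954, 0.221, 0.203], [0.216, -0.975, 0.045], [0.208, 0.001, -0.978]]
ft_force: [-0.3, -0.1, 1.6]
width: 0.0639
grip_force: 30.0
```

```bash
python3 -c "
from h import *
go([-.0850,.0003,.0845],12)"
```

```text
t 3.0667 now local [-0.1389  0.0007  0.0847] F [-0.3 -0.   1.6] w 0.06386419034843402
turn [0.0008 0.     0.0001] shift [0.0526 0.0005 0.0113] target [0.499 0.12  0.248]
```

Gripped at 63.9 mm, which matches the 64 mm tab. Now I slide forward about 54 mm of the 62.7, keeping height.

>>> jog_arm([
  [[0,0,0,0.009,0,0.002,0.055],[0,0,0,0.018,0,0.004,0.055],[0,0,0,0.027,0,0.006,0.055],[0,0,0,0.035,0,0.0075,0.055],[0,0,0,0.044,0,0.0095,0.055],[0,0,0,0.0525,0.0003,0.0112,0.055],[0,0,0,0.0525,0.0003,0.0112,0.055],[0,0,0,0.0525,0.0003,0.0112,0.055]],
])

```text
t: 3.73
tool_pos: [0.4993, 0.12, 0.2479]
ee_rot: [[0.954, 0.221, 0.204], [0.216, -0.975, 0.045], [0.209, 0.001, -0.978]]
ft_force: [2.9, 1.1, 2.4]
width: 0.0638
grip_force: 30.0
```

```bash
python3 -c "
from h import *
from workcell import *
go([-.0765,.0003,.0848],12)
p,d=camera('wrist');m=camera_model('wrist');cv2.imwrite('pics/w2.png',p);np.savez('w2.npz',p=p,d=d,K=m['camera_matrix'],e=m['eye'],R=m['orientation'])"
```

```text
t 3.7333 now local [-0.0844  0.0004  0.0846] F [3.  0.5 2.4] w 0.0637553872597016
turn [ 0.0007 -0.0009  0.0001] shift [0.008  0.0002 0.0015] target [0.507 0.122 0.248]
```

View pics/w2.png

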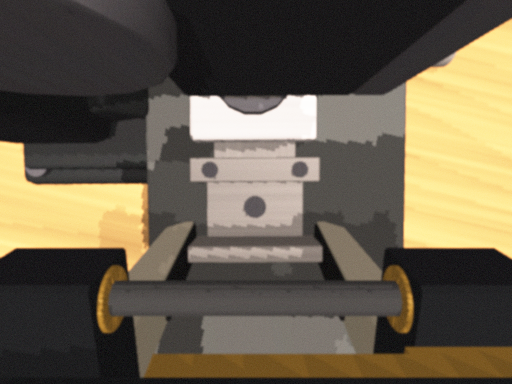

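The blade is under the platen. Platen spans columns 190–316, stop bar 190–319, tab 188–322, so it's centred to about 1 mm with a gap of roughly 8 mm left. I check by raycasting.

```bash
python3 -c "
from h import *
p,d,K,e,R=load('w2.npz');g=cv2.cvtColor(p,cv2.COLOR_BGR2GRAY).astype(int)
for r in (118,130,136,150,165,175,195):
    print(r,[(int(i)+180,int(v)) for i,v in enumerate(np.diff(g[r,180:330])) if abs(v)>25])
for n,uv,z in (('plat top',[(190,118),(316,118)],.087),('plat low edge',[(190.5,140),(316.5,139)],.073),('plat top edge',[(190.5,140),(316.5,139)],.087),('bar top front',[(190.5,158),(319.5,157)],.082),('blade',[(214,148),(295.5,148)],.066),('tail',[(208,200),(302,200)],.066),('tab top',[(188.5,250),(322,250)],.09)):
    P=(plane(uv,z,K,e,R)-O)@RP;print(n,P[:,:2].round(4).tolist(),'mid',P.mean(0)[1].round(4),'w',(P[0,1]-P[1,1]).round(4))
"
```

```text
118 [(188, 40), (189, 56), (190, 26), (315, -43), (316, -45)]
130 [(188, 59), (189, 80), (190, 29), (315, -39), (316, -56)]
136 [(189, 42), (190, 36), (191, 46), (192, 36), (315, -44), (316, -47)]
150 [(213, 43), (214, 27), (294, -42), (295, -39)]
165 [(189, 40), (190, 28), (202, -34), (215, 32), (216, 28), (292, -32), (305, 34), (306, 40), (318, -39), (319, -36)]
175 [(189, 36), (190, 27), (203, -32), (204, -26), (215, 35), (318, -43), (319, -33)]
195 [(206, 33), (207, 35), (301, -40), (302, -32)]
plat top [[-0.0199, 0.0317], [-0.0199, -0.0276]] mid 0.002 w 0.0593
plat low edge [[-0.0289, 0.0343], [-0.0283, -0.0306]] mid 0.0019 w 0.0648
plat top edge [[-0.0302, 0.0316], [-0.0297, -0.0279]] mid 0.0018 w 0.0595
bar top front [[-0.0385, 0.0326], [-0.038, -0.0304]] mid 0.0011 w 0.0631
blade [[-0.0325, 0.0231], [-0.0324, -0.0207]] mid 0.0012 w 0.0437
tail [[-0.0605, 0.0265], [-0.0604, -0.0244]] mid 0.0011 w 0.0508
tab top [[-0.082, 0.0324], [-0.082, -0.0305]] mid 0.0009 w 0.0629
```

>>> jog_arm([
  [[0,0,0,0.003,-0.0007,0.0006,0.055],[0,0,0,0.006,-0.0007,0.0012,0.055],[0,0,0,0.0075,-0.0007,0.0015,0.055],[0,0,0,0.0075,-0.0007,0.0015,0.055]],
])

```text
t: 4.12
tool_pos: [0.5057, 0.1222, 0.248]
ee_rot: [[0.954, 0.221, 0.202], [0.216, -0.975, 0.045], [0.207, 0.001, -0.978]]
ft_force: [-2.8, -1.9, 6.1]
width: 0.0636
grip_force: 30.0
```

```bash
python3 -c "
from h import *
go([-.0755,.001,.0848],12)"
```

```text
t 4.1167 now local [-0.078   0.0011  0.0846] F [-3.2 -1.2  6.1] w 0.06356652953792526
turn [0.0007 0.0011 0.0002] shift [0.0023 0.0003 0.0003] target [0.508 0.122 0.248]
```

>>> jog_arm([
  [[0,0,0,0.001,0,0.0002,0.055],[0,0,0,0.002,0,0.0004,0.055],[0,0,0,0.002,0,0.0004,0.055]],
])

```text
t: 4.37
tool_pos: [0.5074, 0.1226, 0.248]
ee_rot: [[0.954, 0.221, 0.201], [0.216, -0.975, 0.045], [0.206, 0.001, -0.979]]
ft_force: [-8.6, -2.9, 8.7]
width: 0.0633
grip_force: 30.0
```

```bash
python3 -c "
from h import *
go([-.0755,.001,.0848],12)"
```

```text
t 4.3667 now local [-0.0763  0.0011  0.0846] F [-9.  -0.9  8.7] w 0.06334338196866869
turn [0.0007 0.0018 0.0002] shift [ 0.0005  0.0003 -0.    ] target [0.508 0.122 0.248]
```

>>> jog_arm([
  [[0,0,0,0.001,0,0.0002,0.055],[0,0,0,0.002,0,0.0004,0.055],[0,0,0,0.002,0,0.0004,0.055]],
])

```text
t: 4.62
tool_pos: [0.5086, 0.1229, 0.2481]
ee_rot: [[0.955, 0.221, 0.197], [0.216, -0.975, 0.044], [0.202, 0.001, -0.979]]
ft_force: [-30.3, -8.2, 21.8]
width: 0.0635
grip_force: 30.0
```

```bash
python3 -c "
from h import *
go([-.0755,.001,.0848],12)"
```

```text
t 4.6167 now local [-0.0758  0.0011  0.0845] F [-31.4  -1.3  21.8] w 0.06345136425951937
turn [0.0008 0.0059 0.0002] shift [-0.0006  0.0003 -0.0002] target [0.508 0.122 0.248]
```

Firm contact (31 N at the expected home position). I relax and release.

>>> jog_arm([
  [[0,0,0,-0.001,0,-0.0003,0.055],[0,0,0,-0.001,0,-0.0003,0.055],[0,0,0,-0.001,0,-0.0003,0.093],[0,0,0,-0.001,0,-0.0003,0.093],[0,0,0,-0.001,0,-0.0003,0.093],[0,0,0,-0.001,0,-0.0003,0.093],[0,0,0,-0.001,0,-0.0003,0.093]],
])

```text
t: 5.2
tool_pos: [0.5089, 0.1229, 0.2478]
ee_rot: [[0.954, 0.221, 0.202], [0.216, -0.975, 0.045], [0.207, 0.001, -0.978]]
ft_force: [-0.6, 0.4, 0.2]
width: 0.0911
grip_force: 0.0
```

```bash
python3 -c "
from h import *
from workcell import *
go([-.16,.0,.13],12)
p,d=camera('wrist');m=camera_model('wrist');cv2.imwrite('pics/w3.png',cv2.resize(p[80:270,150:360],None,fx=2.8,fy=2.8));np.savez('w3.npz',p=p,d=d,K=m['camera_matrix'],e=m['eye'],R=m['orientation'])"
```

```text
t 5.2 now local [-0.0747  0.0011  0.0844] F [-0.5  0.5  0.2] w 0.091149485471958
turn [0.0007 0.0006 0.0001] shift [-0.0741  0.0013 -0.0623] target [0.426 0.103 0.293]
```

View pics/w3.png

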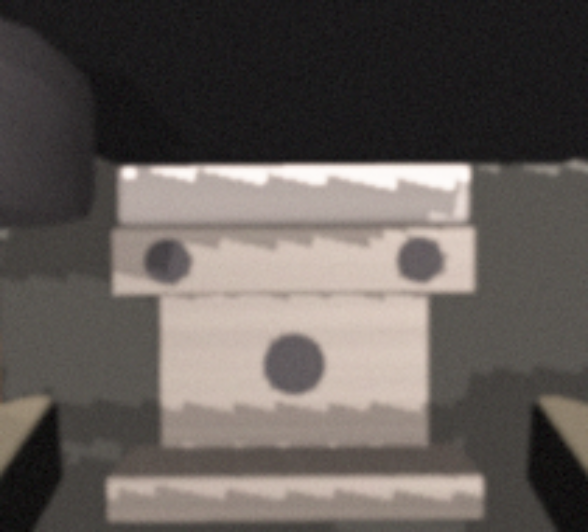

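Crop: platen at columns 118–470 and stop bar at 112–475, both with middle ≈294. The bar lies parallel against the platen edge, so the gauge is home and centred. I back off along the fingers and head round to the lever.

>>> jog_arm([
  [[0,0,0,0,0,-0.03,0.093],[0,0,0,0,0,-0.07,0.093],[0,0,0,-0.03,0,-0.11,0.04],[0,0,0,-0.05,0,-0.15,0],[0,0,0,-0.05,0.04,-0.18,0],[0,0,0,-0.05,0.08,-0.2,0],[0,0,0,-0.05,0.12,-0.2,0],[0,0,0,-0.05,0.14,-0.2,0],[0,0,0,-0.05,0.14,-0.2,0],[0,0,0,-0.05,0.14,-0.2,0]],
])

```text
t: 6.08
tool_pos: [0.4517, -0.0349, 0.4332]
ee_rot: [[0.955, 0.217, 0.203], [0.213, -0.976, 0.045], [0.207, 0.001, -0.978]]
ft_force: [-0.7, 0.9, -0.4]
width: 0.0441
grip_force: 0.0
```

```bash
python3 -c "
from h import *
go([.047,-.138,.325],0,.186)"
```

```text
t 6.0833 now local [-0.1613 -0.1403  0.2513] F [-0.5  1.  -0.4] w 0.044065869115916985
turn [ 0.0009 -0.2089 -0.0034] shift [ 0.2576 -0.0029 -0.0249] target [0.692 0.022 0.511]
```

>>> jog_arm([
  [[0,-0.1,0,0.02,0,-0.035,0],[0,-0.209,-0.003,0.05,0,-0.055,0],[0,-0.209,-0.003,0.09,-0.003,-0.055,0],[0,-0.209,-0.003,0.13,-0.003,-0.05,0],[0,-0.209,-0.003,0.17,-0.003,-0.043,0],[0,-0.209,-0.003,0.21,-0.003,-0.035,0],[0,-0.209,-0.003,0.245,-0.003,-0.027,0],[0,-0.209,-0.003,0.2575,-0.003,-0.025,0],[0,-0.209,-0.003,0.2575,-0.003,-0.025,0],[0,-0.209,-0.003,0.2575,-0.003,-0.025,0]],
])

```text
t: 6.92
tool_pos: [0.6919, 0.0255, 0.51]
ee_rot: [[0.974, 0.225, -0.002], [0.225, -0.974, -0.001], [-0.002, 0.001, -1.0]]
ft_force: [-1.2, -0.6, 0.7]
width: 0.0008
grip_force: 0.0
```

```bash
python3 -c "
from h import *
from workcell import *
go([.047,-.138,.290],0,.186)
p,d=camera('scene');m=camera_model('scene');cv2.imwrite('pics/s2.png',cv2.resize(p[90:300,230:420],None,fx=2.8,fy=2.8));np.savez('s2.npz',p=p,d=d,K=m['camera_matrix'],e=m['eye'],R=m['orientation'])"
```

```text
t 6.9167 now local [ 0.0475 -0.1343  0.324 ] F [-1.3 -0.3  0.7] w 0.0007864709379624163
turn [0.0006 0.0017 0.0046] shift [-0.0007  0.0038  0.034 ] target [0.692 0.022 0.476]
```

View pics/s2.png

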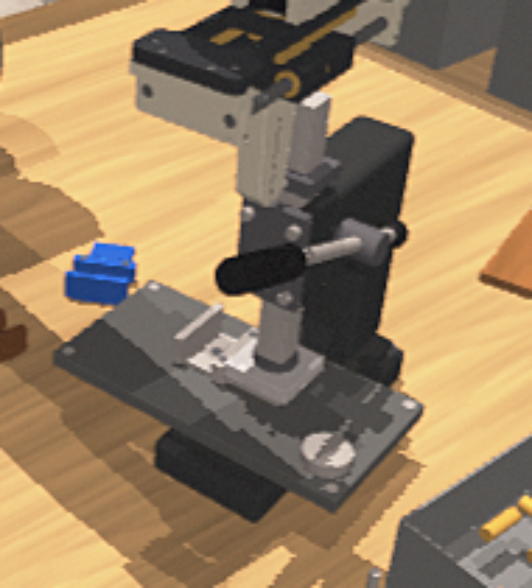

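The scene crop shows the closed fingertips just above the lever grip (265,205 over 262,268), with the gauge in place under the platen. Pressing down now.

>>> jog_arm([
  [[0,0,0.004,-0.001,0.004,0.02,0],[0,0,0.004,-0.001,0.004,0.035,0],[0,0,0.004,-0.001,0.004,0.042,0],[0,0,0.004,-0.001,0.004,0.05,0],[0,0,0.004,-0.001,0.004,0.057,0],[0,0,0.004,-0.001,0.004,0.065,0],[0,0,0.004,-0.001,0.004,0.072,0],[0,0,0.004,-0.001,0.004,0.08,0],[0,0,0.004,-0.001,0.004,0.08,0]],
])

```text
t: 7.72
tool_pos: [0.6911, 0.0197, 0.4305]
ee_rot: [[0.976, 0.219, -0.0], [0.219, -0.976, -0.001], [-0.0, 0.001, -1.0]]
ft_force: [-0.3, -1.3, 0.0]
width: 0.0009
grip_force: 0.1
```

```bash
python3 -c "
from h import *
go([.047,-.138,.20],0,.186)"
```

```text
t 7.7167 now local [ 0.0456 -0.1399  0.2445] F [-0.5 -1.2  0. ] w 0.0008588035197688256
turn [ 0.0012  0.0003 -0.0012] shift [ 0.0014 -0.0017  0.0445] target [0.692 0.022 0.386]
```

>>> jog_arm([
  [[0,0,0,0.001,-0.001,0.007,0],[0,0,0,0.001,-0.001,0.014,0],[0,0,0,0.001,-0.001,0.021,0],[0,0,0,0.001,-0.001,0.028,0],[0,0,0,0.001,-0.001,0.035,0],[0,0,0,0.001,-0.001,0.042,0]],
])

```text
t: 8.22
tool_pos: [0.6921, 0.0207, 0.39]
ee_rot: [[0.976, 0.219, 0.002], [0.219, -0.976, -0.002], [0.002, 0.002, -1.0]]
ft_force: [1.5, -3.8, 4.7]
width: 0.0006
grip_force: 2.6
```

```bash
python3 -c "
from h import *
from workcell import *
go([.047,-.138,.187],0,.186)
p,d=camera('scene');m=camera_model('scene');cv2.imwrite('pics/s3.png',cv2.resize(p[90:300,230:420],None,fx=2.8,fy=2.8))"
```

```text
t 8.2167 now local [ 0.0472 -0.1393  0.204 ] F [ 0.6 -4.1  4.7] w 0.000587367198771543
turn [ 0.002  -0.0016 -0.0014] shift [ 0.0001 -0.0009  0.017 ] target [0.692 0.022 0.373]
```

View pics/s3.png

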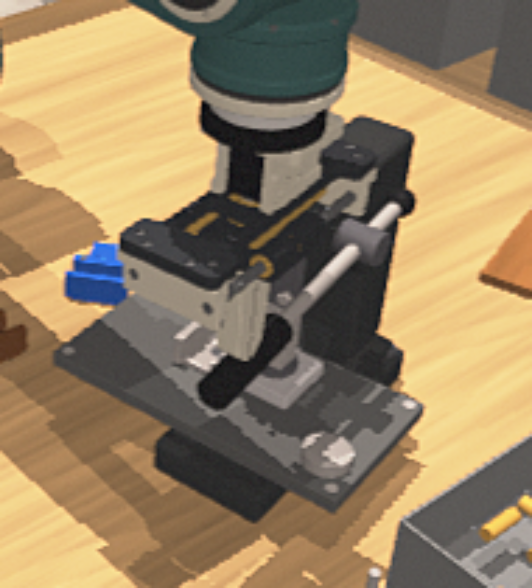

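The crop shows the lever pressed to about level, with the fingertips on the grip at (250,345). I continue in small steps and watch the force.

>>> jog_arm([
  [[0,0,0,0,0,0.003,0],[0,0,0,0,0,0.006,0],[0,0,0,0,0,0.009,0],[0,0,0,0,0,0.012,0],[0,0,0,0,0,0.012,0]],
])

```text
t: 8.68
tool_pos: [0.6922, 0.0213, 0.3766]
ee_rot: [[0.976, 0.22, -0.0], [0.22, -0.976, -0.0], [-0.0, 0.0, -1.0]]
ft_force: [-0.1, 1.2, 1.7]
width: 0.0004
grip_force: 1.0
```

>>> jog_arm([
  [[0,0,0,0,0,0.002,0],[0,0,0,0,0,0.003,0],[0,0,0,0,0,0.003,0]],
])

```text
t: 8.93
tool_pos: [0.6923, 0.0211, 0.374]
ee_rot: [[0.976, 0.22, 0.0], [0.22, -0.976, -0.001], [0.0, 0.001, -1.0]]
ft_force: [-0.5, 1.2, 2.0]
width: 0.0003
grip_force: 1.2
```

>>> jog_arm([
  [[0,0,0,0,0,0.001,0],[0,0,0,0,0,0.002,0],[0,0,0,0,0,0.002,0]],
])

```text
t: 9.18
tool_pos: [0.6923, 0.0209, 0.3721]
ee_rot: [[0.976, 0.22, 0.0], [0.22, -0.976, -0.001], [0.0, 0.001, -1.0]]
ft_force: [-0.4, 3.1, 3.2]
width: 0.0003
grip_force: 1.7
```

>>> jog_arm([
  [[0,0,0,0,0,0.001,0],[0,0,0,0,0,0.002,0],[0,0,0,0,0,0.002,0]],
])

```text
t: 9.43
tool_pos: [0.6923, 0.021, 0.3703]
ee_rot: [[0.976, 0.22, 0.001], [0.22, -0.976, -0.001], [0.0, 0.001, -1.0]]
ft_force: [-1.0, 2.9, 6.5]
width: 0.0005
grip_force: 2.5
```

>>> jog_arm([
  [[0,0,0,0,0,0.001,0],[0,0,0,0,0,0.001,0],[0,0,0,0,0,0.001,0]],
])

```text
t: 9.68
tool_pos: [0.6922, 0.021, 0.3697]
ee_rot: [[0.976, 0.22, 0.001], [0.22, -0.976, -0.001], [0.001, 0.001, -1.0]]
ft_force: [-1.4, 3.9, 8.4]
width: 0.0004
grip_force: 3.6
```

>>> jog_arm([
  [[0,0,0,0,0,0.001,0],[0,0,0,0,0,0.001,0],[0,0,0,0,0,0.001,0]],
])

```text
t: 9.93
tool_pos: [0.6922, 0.0211, 0.3692]
ee_rot: [[0.976, 0.22, 0.001], [0.22, -0.976, -0.001], [0.001, 0.001, -1.0]]
ft_force: [-2.1, 3.1, 11.0]
width: 0.0005
grip_force: 4.8
```

>>> jog_arm([
  [[0,0,0,0,0,0.002,0],[0,0,0,0,0,0.003,0],[0,0,0,0,0,0.003,0],[0,0,0,0,0,0.003,0]],
])

```text
t: 10.27
tool_pos: [0.6921, 0.0213, 0.3672]
ee_rot: [[0.975, 0.22, 0.002], [0.22, -0.975, -0.0], [0.002, 0.001, -1.0]]
ft_force: [-5.2, 6.2, 19.1]
width: 0.0002
grip_force: 8.0
```

19 N with little travel, so the platen is on the blade. I retract straight up and verify.

>>> jog_arm([
  [[0,0,0,0,0,-0.004,0],[0,0,0,0,0,-0.015,0],[0,0,0,0,0,-0.04,0],[0,0,0,0,0,-0.08,0],[0,0,0,0,0,-0.12,0],[0,0,0,0,0,-0.16,0],[0,0,0,-0.04,0.03,-0.17,0],[0,0,0,-0.08,0.06,-0.17,0],[0,0,0,-0.12,0.09,-0.17,0],[0,0,0,-0.16,0.12,-0.17,0]],
])

```text
t: 11.1
tool_pos: [0.5833, -0.1062, 0.5354]
ee_rot: [[0.976, 0.22, -0.0], [0.22, -0.976, -0.001], [-0.0, 0.001, -1.0]]
ft_force: [0.3, -0.8, 0.3]
width: 0.0005
grip_force: 0.0
```

>>> jog_arm([
  [[0,0,0,-0.04,0.03,0,0],[0,0,0,-0.08,0.06,0,0],[0,0,0,-0.12,0.09,0,0],[0,0,0,-0.12,0.13,0,0],[0,0,0,-0.12,0.17,0,0],[0,0,0,-0.12,0.17,0,0]],
])

```text
t: 11.6
tool_pos: [0.5039, -0.3015, 0.5352]
ee_rot: [[0.976, 0.217, -0.0], [0.217, -0.976, -0.002], [-0.001, 0.002, -1.0]]
ft_force: [0.9, 0.4, -0.8]
width: 0.0004
grip_force: 0.0
```

Run:
```python
from h import *
from workcell import *
ims=[]
for n in("scene","top"):
    p,d=camera(n);m=camera_model(n);ims.append(p);W=cloud(d,m["camera_matrix"],m["eye"],m["orientation"])
    L=((W.reshape(-1,3)-O)@RP)
    q=(L[:,0]>.035)&(L[:,0]<.06)&(abs(L[:,1]+.13)<.008)&(L[:,2]>.12)&(L[:,2]<.3)
    print(n,"grip top",np.percentile(L[q,2],90) if q.sum() else None,q.sum())
    q=(L[:,0]>-.029)&(L[:,0]<-.016)&(abs(L[:,1])<.028)&(L[:,2]>.07)&(L[:,2]<.1)
    print("platen top",np.median(L[q,2]),q.sum())
    for nm,lo,hi,zl,zh in(("bar",-.055,-.031,.0755,.087),("tab",-.09,-.07,.083,.1)):
        q=(L[:,0]>lo)&(L[:,0]<hi)&(abs(L[:,1])<.05)&(L[:,2]>zl)&(L[:,2]<zh)
        if q.sum()>5:print(nm,q.sum(),L[q].mean(0).round(4))
a=cv2.resize(ims[0][100:290,240:400],(480,570));b=cv2.resize(ims[1][60:300,100:],None,fx=.75,fy=.75)
out=np.zeros((570,800,3),np.uint8);out[:,:480]=a;out[:180,480:789]=b[:180,:309]
cv2.imwrite("pics/end.png",out);print(state()["t"],state()["ft_force"])
```

```text
scene grip top 0.18557320769646102 78
platen top 0.08016964205731314 23
bar 71 [-0.036  -0.0023  0.0814]
tab 79 [-0.0734 -0.001   0.0888]
top grip top 0.18498082272941208 65
platen top 0.07936982574217999 101
bar 101 [-0.0368  0.0007  0.0812]
tab 77 [-0.076   0.0012  0.0887]
11.7 [0.57767816 1.3908871  0.5729764 ]
```

View pics/end.png

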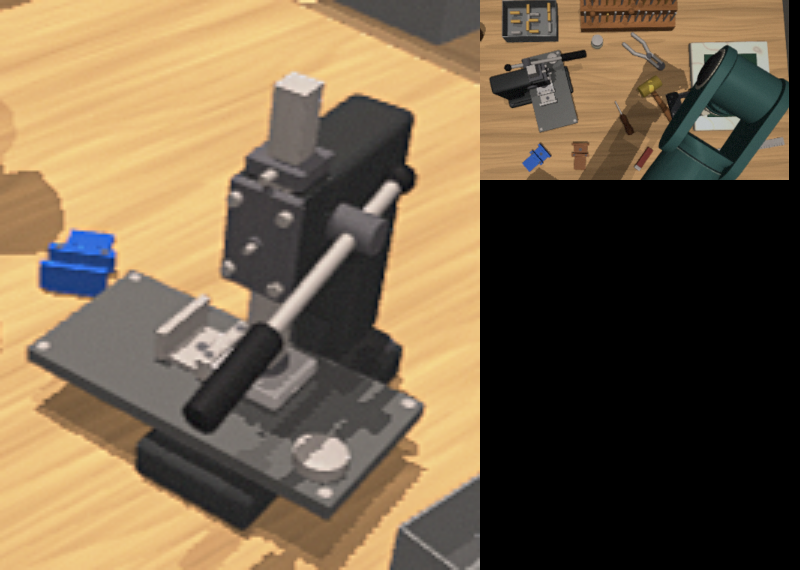

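The final view shows the lever down at (235,375). The grip top measures 185 mm, against about 186 expected. The platen top is at 80 mm, as expected with the platen resting on the blade. The gauge is home, with bar at −36.8 and tab at −76.0 mm, and the bystanders are untouched. Handing in.

```bash
python3 -c "
from workcell import *
print(close_job())"
```

```text
the job is handed in; nothing more can be done
None
```

The gauge is home, centred and square against the platen's edge, the platen rests on its blade, nothing else looks disturbed in the final pictures, and the job was handed in at about 12 s of the 48 s allowed.

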